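# Peel the top bead tray off a clinging nested stack

## Robot

A 6-joint arm with a two-finger parallel gripper is mounted at the origin on the work surface. World frame = base frame: x ahead of the robot, y to its left, z up, the work surface at z = 0. Lengths are in mm, angles in degrees, forces in N, time in s.
With the tool pointing down it reaches from about 350 to 850 mm from the base axis. Payload 8.1 kg.
Tool frame: the origin (TCP) lies midway between the tips of the shut fingers; the grasp point (between the pads) lies 19 mm behind it (r.grip_depth is the distance from the TCP to the grasp point, in mm); z points along the fingers, y is the direction in which the jaws open and shut (so a half turn about z gives the same grasp; the last joint's range is limited). The gripper opens to 85 mm and grips with 20 to 120 N. Pads are 22 mm wide; open, the fingers measure 114 mm over their backs; the gripper's body (76 mm by 85 mm) begins 54 mm behind the grasp point. The pads swing forward as they close: fully open they stand 13 mm farther back than shut.
Start: joints at [69.821, 7.471, 85.268, -0, 87.261, -4.893], TCP at [158.165, 578.782, 231.292] pointing down, gripper open.
Joint ranges: [-169.43, 169.43], [-51.17, 129.36], [1.28, 143.12], [-76.62, 256.62], [0, 156.53], [-152.29, 152.29]. Speed limits (degrees/s): [136.94, 136.94, 159.86, 180, 180, 180].

## Interface

Orientations are given as [roll, pitch, yaw] about the fixed x, y, z axes, in that order (R = Rz(yaw) Ry(pitch) Rx(roll)).
In Python, from bench import r, imaging gives the robot as it stands.
- The arm moves only by the shell command python3 -m creep 'ROWS' [FORCE]. ROWS is text: rows parted by semicolons, each of 7 numbers parted by spaces: the shift along the tool's x, y, z in cm, then the turn, a rotation vector about the tool's x, y, z in degrees, then the finger opening in cm, from 0 to 8.54. In form: dx dy dz ax ay az gripper; .... A call has 1 to 20 rows; each row is the pose to reach, as a shift and turn from the pose measured when the call began, along the tool's axes at that moment; what a row does not reach only later rows make up. A row lasts 1/10 s, in which the tool goes at most 50 mm and 8.59 degrees, less where a joint would pass 70% of its speed; a pose out of reach is approached as far as the arm can. A call with a gripper value outside its range is refused whole. The fingers move at their own pace and stop on an object; FORCE is the grip in N (left out, the last holds). Time passes only in rows, so rows that repeat a pose let the fingers close. It gives the time, the measured TCP pose, the force and the opening at its end, in the units of the state.
- r.sense(): the state, without advancing time (a new reading comes with each control period).
- imaging.snapshot(name): name is "scene" or "top"; returns the picture (384x512x3 uint8, red, green, blue); there is no depth.
- imaging.camera_info(name): a dict with "camera_matrix" (3x3 intrinsics, pixels), "R" (3x3) and "t" (3): a world point X has camera coordinates R X + t. Camera axes: x right, y down, z forward; pixel columns grow to the right and rows downward; lengths in mm; the calibration is good to about 2 mm. A picture is of the moment at which its call begins. camera_info takes no time and is no camera call.
- r.hand_in(): hands the job in, once; it reports no verdict.
The state is a dict: "time": time; "joint_pos": joint angles; "qd": joint speeds; "joint_efforts": joint torques, N m; "tool_pos": TCP position; "tcp_rot": TCP orientation; "ft_force": force on the tool from outside, world axes, zero at the start; "wrist_torque": the same for the moment, N m; "finger_gap": finger opening in mm.
Only numpy, scipy, OpenCV 4.12 (cv2) and the standard library are available. Lean on these libraries where they do the work, as an engineer would, in place of code of your own. Each camera call takes 0.05 s, during which the arm holds its last target.

## Task

Turn the crank wheel clockwise (seen from above) one full turn so that the clamp tongue slides home over the lower trays' lug and holds them down. Then take the top tray by its upright corner tab and peel it off: lift the tab corner first, with the opposite corner still down in the stack, before taking the tray out; the lower trays stay in place and the clamp stays home. Finish while still holding the top tray in the gripper, level and still, centred above the round cork mat with its underside 10 to 25 cm above the table, and do not push the tape roll, jar or wire spool away.

Things in the scene. Friction and masses are not known exactly. Their poses are not given: they have to be found in the camera images.
- jig: Fixed plywood base plate, 215 x 345 x 12 mm, carrying the tray stack (at its -y end) and the crank wheel (at its +y end). Origin on the table surface, 5 mm from the plate's centre along -y; its x points away from the robot at yaw 0, z up. Stack centre is at (0, -85) mm, wheel axis at (0, +115) mm in this frame. A grey gear housing 100 x 100 mm, top 42 mm above the table, is under the wheel.
- wheel (a joint): Angle of the grey metal crank wheel (112 mm diameter, top face 62 mm above the table, vertical axis), rad. 0 at the start; it grows clockwise seen from above; stops at 6.40, just past one full turn (6.28). Friction about 0.06 N m; it stays where it is left.
- clamp (a joint): Travel of the steel clamp tongue, m: 0 at the start, driven by the wheel at 4 mm per rad towards the jig's -y, about 25 mm when home.
- wheel_axis (a point): Point on the wheel's vertical axis at its top face, 62 mm above the table.
- crank_grip (a point): Grip point of the upright round black crank knob: 22 mm diameter, 46 mm tall, foot 2 mm above the wheel face, spins freely on its own axis, so it can be pinched without turning the gripper. It stands 42 mm from the wheel's axis, on the jig's -x side at wheel angle 0. The point is on the knob's axis, 26 mm above its foot, 90 mm above the table.
- tongue_tip (a point): Upper edge of the tip of the steel clamp tongue (32 mm wide, 8 mm thick).
- lower_trays: Lower trays, loose white plastic, one block 160 x 120 x 50 mm, rims 172 x 132 mm, 0.35 kg, in low rails. Origin: centre of underside, 12 mm above the table; axes as the jig. A lug 40 mm wide juts 25 mm from its +y side. Recess on top 152 x 112 mm, 10 mm deep; a sprung dot in the middle of each recess wall presses the top tray with 6 N, so it clings: unclamped, the lower trays come along.
- top_tray: The top tray, white plastic, about 0.12 kg: open box 146 x 106 x 30 mm, walls 3 mm, rim flange 172 x 132 mm (top of flange 30 mm above the underside), nested 10 mm deep in the lower trays with 3 mm play all round. Origin: centre of the underside, 52 mm above the table at the start. Same axes as the jig at the start; z up.
- tab (a point): Grip point on the top tray's upright corner tab, at (-73, -53, 53) mm in the tray's frame. The tab is 10 mm thick, 32 mm wide, across the (-x, -y) corner, its thickness along the tray's (+x, +y) direction at 45 degrees; it rises from the flange (30 mm) to 64 mm above the tray's underside. The flange runs on under both faces of the tab.
- near_corner (a point): Bottom corner of the top tray under the tab, at (-73, -53, 0) mm in the tray's frame.
- far_corner (a point): Opposite bottom corner of the top tray, at (+73, +53, 0) mm in the tray's frame.
- mat: Fixed round cork mat, 140 mm diameter, 4 mm thick, on the table to the robot's right. Origin: centre of its underside.
- tape: Bystander: yellow roll of tape lying flat, 90 mm diameter, 45 mm tall. Origin: centre of the underside.
- jar: Bystander: closed jar, 56 mm diameter, 75 mm tall. Origin: centre of the underside.
- spool: Bystander: copper wire spool standing on its flange, 60 mm diameter, 40 mm tall. Origin: centre of the underside.
There are look-alikes about, which are no part of the job. What is shaped like the top_tray but purple is not meant.

How it is judged:
By the outcome, as a careful person would: the job done as asked, in the order asked, and still so for the second after the job is handed in, while the arm keeps its last pose, push and grip.
It also fails if it takes over 72 s, if anything falls off the work surface, if the arm or the gripper's body presses on something with over 40 N, if the wrist force passes 120 N, or if a joint passes its speed limit or range.

## Working session

There is one attempt and no reset: what is moved stays moved. The work goes in short steps, Python scripts to look and compute and a shell command to move; the robot and the scene stay as the last step left them, time stands still between calls to the robot, and variables do not carry over. Pictures are saved under pics/ and viewed, and the job is handed in when it is done.

```bash
ls; mkdir -p pics; python3 - <<'E'
from bench import r, imaging
import cv2
print(r.sense())
for n in("scene","top"):
    im=imaging.snapshot(n); cv2.imwrite(f"pics/{n}0.png",im[:,:,::-1]); print(imaging.camera_info(n))
E
```

```text
pics
{'time': 0.0, 'joint_pos': array([ 6.98205971e+01,  7.51483529e+00,  8.53293574e+01,  7.27315594e-04,
        8.72615319e+01, -4.89176857e+00]), 'qd': array([ 0.08177761, -0.02320881, -0.13805577,  0.01034656, -0.09747171,
        0.02652689]), 'joint_efforts': array([ 2.78989082e-04, -5.69380045e+01, -5.00567901e+01, -4.11064650e-05,
        1.39588426e-02,  8.96554894e-06]), 'tool_pos': array([157.96993147, 578.26252473, 230.24652722]), 'tcp_rot': array([-1.79894722e+02, -9.73930253e-03,  1.64712321e+02]), 'ft_force': array([0.12409429, 0.1355911 , 1.05585106]), 'wrist_torque': array([-0.04190602, -0.01776995,  0.02288379]), 'finger_gap': 85.20198261637539}
{'camera_matrix': array([[462.25063018,   0.        , 256.39256893],
       [  0.        , 462.25063018, 183.36563988],
       [  0.        ,   0.        ,   1.        ]]), 'R': array([[ 0.256606  ,  0.96641676, -0.01385689],
       [ 0.61522123, -0.17437922, -0.76882685],
       [-0.74542351,  0.18876053, -0.63930686]]), 't': array([-165.15991962, -241.24703837, 1938.30845486])}
{'camera_matrix': array([[376.88822484,   0.        , 260.80888256],
       [  0.        , 376.88822484, 193.88081008],
       [  0.        ,   0.        ,   1.        ]]), 'R': array([[-0.02182408, -0.99976032,  0.00173667],
       [-0.98919612,  0.02134153, -0.14503646],
       [ 0.14496463, -0.0048832 , -0.98942479]]), 't': array([  67.80229135,  510.07762507, 1277.27389566])}
```

View pics/scene0.png

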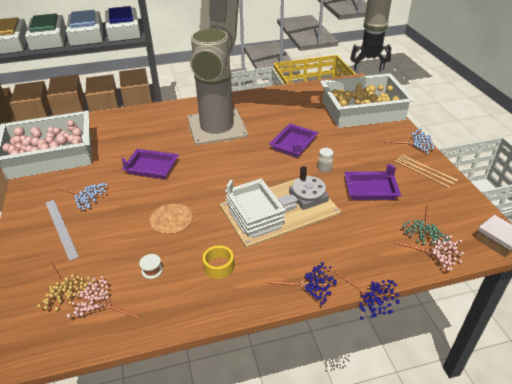

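View pics/top0.png

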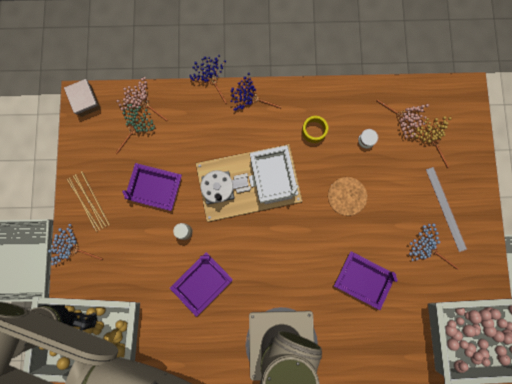

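The jig is at about (248,183) in the top picture and (280,205) in the scene picture. The mat is at (348,196) in top. The purple trays are decoys. I'll enlarge both views.

```bash
python3 - <<'E'
import cv2
a=cv2.imread("pics/top0.png")[135:230,185:315]; cv2.imwrite("pics/topc.png",cv2.resize(a,None,fx=6,fy=6,interpolation=cv2.INTER_CUBIC))
a=cv2.imread("pics/scene0.png")[155:250,210:345]; cv2.imwrite("pics/scenec.png",cv2.resize(a,None,fx=5.9,fy=5.9,interpolation=cv2.INTER_CUBIC))
E
```

```text
(no output)
```

View pics/topc.png

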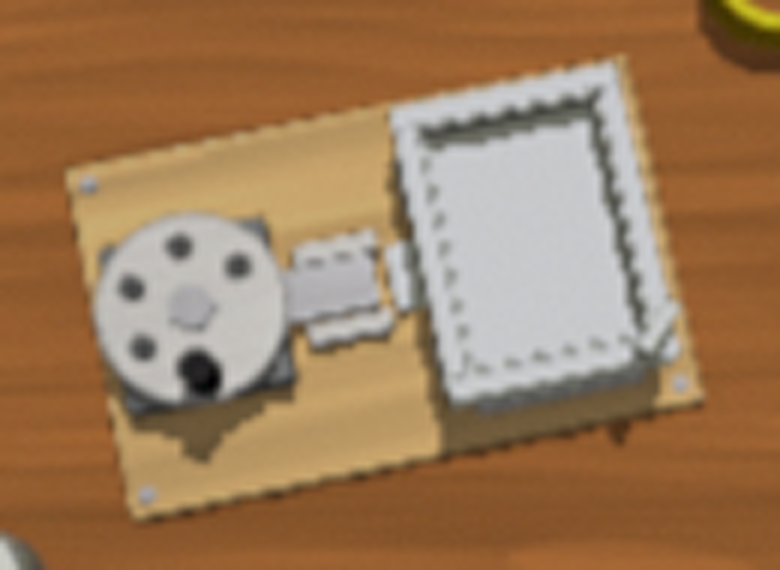

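View pics/scenec.png

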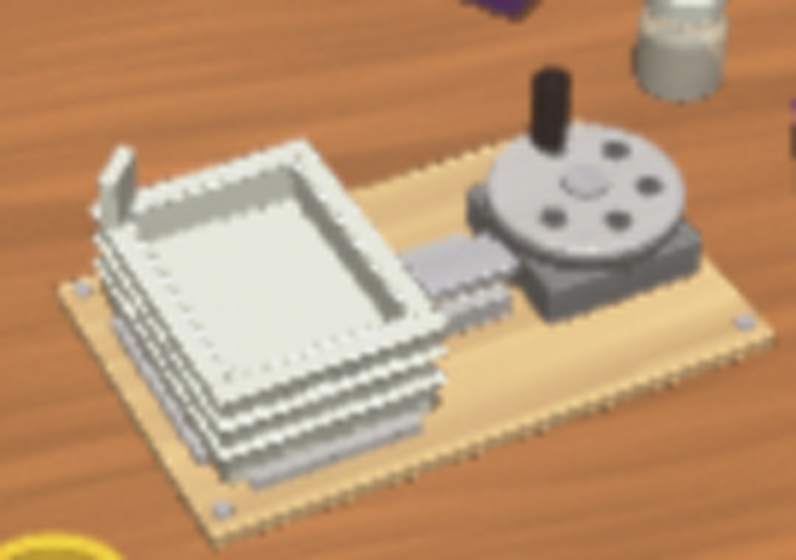

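```bash
cat > h.py <<'E'
import numpy as np
from bench import r, imaging
from scipy.spatial.transform import Rotation as Ro
def proj(n,X):
    c=imaging.camera_info(n); p=(c["R"]@np.atleast_2d(X).T).T+c["t"]; q=p@c["camera_matrix"].T; return q[:,:2]/q[:,2:]
def ray(n,uv,z):
    c=imaging.camera_info(n); d=c["R"].T@np.linalg.inv(c["camera_matrix"])@np.array([*uv,1.]); o=-c["R"].T@c["t"]; return o+d*(z-o[2])/d[2]
def st():
    s=r.sense(); print("t %.2f"%s["time"],"tcp",s["tool_pos"].round(1),"rpy",s["tcp_rot"].round(2),"F",s["ft_force"].round(1),"M",s["wrist_torque"].round(2),"gap %.1f"%s["finger_gap"],"q",s["joint_pos"].round(1)); return s
def rel(P,rpy):
    "tool-frame shift (cm) and rotvec (deg) from current pose to target TCP"
    s=r.sense(); R=Ro.from_euler('xyz',s["tcp_rot"],degrees=True); T=Ro.from_euler('xyz',rpy,degrees=True)
    return (R.inv().apply(np.array(P)-s["tool_pos"])/10).round(2),(R.inv()*T).as_rotvec(degrees=True).round(2)
E
python3 - <<'E'
from h import *
from scipy.optimize import least_squares
T=[((67,170),(107.5,177.5,12)),((622,58),(107.5,-167.5,12)),((705,400),(-107.5,-167.5,12)),((135,520),(-107.5,177.5,12)),
((390,105),(86,-19,82)),((612,65),(86,-151,82)),((452,402),(-86,-19,82)),((192,307),(0,115,62)),((200,374),(-42,115,110))]
S=[((62,290),(-107.5,-167.5,12)),((213,535),(107.5,-167.5,12)),((772,335),(107.5,177.5,12)),((300,143),(-86,-19,82)),((443,325),(86,-19,82)),((225,405),(86,-151,82)),((585,180),(0,115,62)),((550,75),(-42,115,110))]
def uv(L,s,o): return (np.array([a for a,_ in L])+.5)/s-.5+np.array(o)
ut=uv(T,6,(185,135)); us=uv(S,5.9,(210,155)); Xt=np.array([b for _,b in T],float); Xs=np.array([b for _,b in S],float)
def w(p,X): return Ro.from_euler('z',p[2],degrees=True).apply(X)+[p[0],p[1],0]
for lab,sel in (("both",(1,1)),("top",(1,0)),("scene",(0,1))):
    f=lambda p:np.r_[sel[0]*(proj("top",w(p,Xt))-ut).ravel(),sel[1]*(proj("scene",w(p,Xs))-us).ravel()]
    o=least_squares(f,[500,0,10],loss='soft_l1'); print(lab,o.x.round(2)); 
    print(f(o.x).reshape(-1,2).round(1).tolist())
    p=o.x
    for n,X in dict(axis=(0,115,62),knob=(-42,115,90),tab=(-73,-138,105),stack=(0,-85,52)).items(): print(n,w(p,np.array([X],float)).round(1))
print("tape",ray("top",(316,128),45),"jarA",ray("top",(369,138),40),"B",ray("top",(182,232),75))
print("mat",ray("top",(347.5,196.5),4),ray("scene",(171,218.5),4))
E
python3 -c "
import cv2
a=cv2.imread('pics/top0.png')[150:240,300:400]; b=cv2.imread('pics/scene0.png')[190:245,135:210]
cv2.imwrite('pics/mt.png',cv2.resize(a,None,fx=6,fy=6,interpolation=cv2.INTER_CUBIC));cv2.imwrite('pics/ms.png',cv2.resize(b,None,fx=6,fy=6,interpolation=cv2.INTER_CUBIC))"
```

```text
both [560.92  94.97  11.02]
[[-0.5, 0.1], [0.5, -1.0], [0.2, -0.5], [-0.3, 0.1], [-0.2, 0.4], [0.4, -0.9], [0.2, -0.4], [0.0, 0.1], [-0.5, -1.2], [-1.6, -1.0], [-0.3, 0.1], [0.5, -1.1], [0.4, -1.3], [1.0, -0.6], [-1.0, -0.6], [-0.2, 0.2], [0.0, -0.3]]
axis [[538.9 207.8  62. ]]
knob [[497.7 199.8  90. ]]
tab [[515.6 -54.4 105. ]]
stack [[577.2  11.5  52. ]]
top [559.64  94.98  10.83]
[[-0.4, 0.2], [0.7, -0.5], [0.2, 0.0], [-0.4, 0.4], [-0.1, 0.7], [0.6, -0.4], [0.1, 0.0], [0.0, 0.4], [-0.5, -0.9], [-0.0, -0.0], [-0.0, -0.0], [0.0, -0.0], [0.0, -0.0], [0.0, -0.0], [-0.0, -0.0], [-0.0, 0.0], [-0.0, -0.0]]
axis [[538.  207.9  62. ]]
knob [[496.8 200.   90. ]]
tab [[513.9 -54.3 105. ]]
stack [[575.6  11.5  52. ]]
scene [563.35  94.52  11.21]
[[-0.0, -0.0], [0.0, -0.0], [0.0, -0.0], [-0.0, -0.0], [-0.0, -0.0], [0.0, -0.0], [0.0, -0.0], [0.0, -0.0], [-0.0, -0.0], [-1.7, -0.3], [-0.1, 0.7], [0.7, -0.7], [0.4, -0.8], [1.2, -0.1], [-0.8, 0.1], [-0.2, 0.6], [0.0, 0.1]]
axis [[541.  207.3  62. ]]
knob [[499.8 199.2  90. ]]
tab [[518.6 -55.  105. ]]
stack [[579.9  11.1  52. ]]
tape [ 742.9244033  -144.76515163   45.        ] jarA [ 703.65698557 -332.61144432   40.        ] B [383.08332256 322.49866771  75.        ]
mat [ 500.13986569 -253.01338127    4.        ] [ 511.59140898 -252.88415562    4.        ]
```

View pics/mt.png

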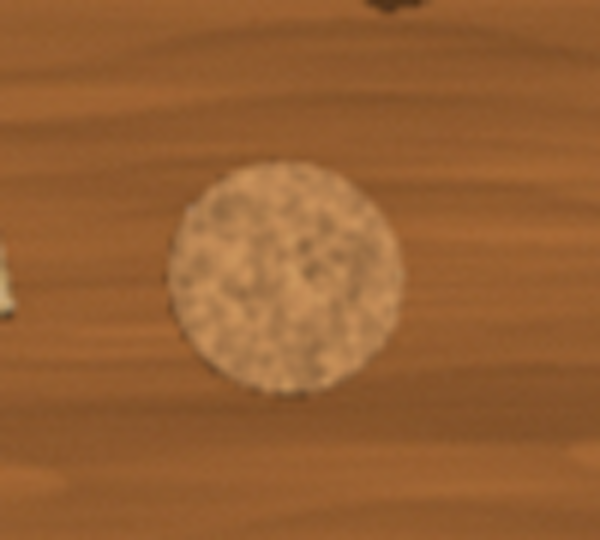

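View pics/ms.png

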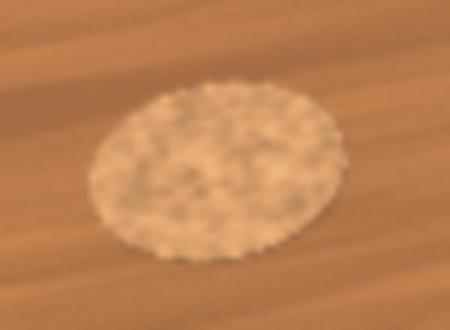

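```bash
python3 - <<'E'
from h import *
st()
for P in [(498,200,190),(498,200,75)]: print(rel(P,(180,0,146)))
print("mat",ray("top",(347.4,195.7),4),ray("scene",(170.9,218.1),4))
E
```

```text
t 0.10 tcp [158.  578.3 230.3] rpy [-1.7990e+02 -1.0000e-02  1.6471e+02] F [ 0.9 -0.6 -0.4] M [ 0.03 -0.03 -0.02] gap 85.5 q [69.8  7.5 85.3  0.  87.3 -4.9]
(array([-42.77, -27.52,   4.07]), array([-1.000e-01,  1.000e-02,  1.871e+01]))
(array([-42.78, -27.5 ,  15.57]), array([-1.000e-01,  1.000e-02,  1.871e+01]))
mat [ 503.0326479  -252.81517598    4.        ] [ 509.62319324 -252.97626639    4.        ]
```

```bash
python3 -m creep '-10 -6 0 0 0 5 6; -20 -13 0 0 0 10 6; -30 -19 0 0 0 15 6; -42.8 -27.5 2 0 0 18.7 6; -42.8 -27.5 4 0 0 18.7 6; -42.8 -27.5 4 0 0 18.7 6; -42.8 -27.5 4 0 0 18.7 6; -42.8 -27.5 4 0 0 18.7 6; -42.8 -27.5 4 0 0 18.7 6; -42.8 -27.5 4 0 0 18.7 6; -42.8 -27.5 4 0 0 18.7 6; -42.8 -27.5 4 0 0 18.7 6; -42.8 -27.5 4 0 0 18.7 6; -42.8 -27.5 4 0 0 18.7 6; -42.8 -27.5 4 0 0 18.7 6' 30
python3 - <<'E'
from h import *
import cv2
st(); print(rel((498,200,75),(180,0,146)))
a=imaging.snapshot("scene")[90:210,230:390,::-1]; b=imaging.snapshot("top")[130:230,180:320,::-1]
cv2.imwrite("pics/s1.png",cv2.resize(a,None,fx=5,fy=5,interpolation=cv2.INTER_CUBIC));cv2.imwrite("pics/t1.png",cv2.resize(b,None,fx=5,fy=5,interpolation=cv2.INTER_CUBIC))
E
```

```text
time: 1.6
tool_pos: [497.6, 201.5, 191.0]
tcp_rot: [-179.9, 0.0, 146.1]
ft_force: [0.2, 0.3, -0.3]
finger_gap: 59.9
t 1.60 tcp [497.6 201.5 191. ] rpy [-1.7993e+02  3.0000e-02  1.4614e+02] F [ 0.2  0.3 -0.3] M [ 0.05  0.01 -0.01] gap 59.9 q [ 16.6  -1.   98.3  -0.1  82.7 -39.5]
(array([-0.11, -0.09, 11.6 ]), array([-0.07,  0.03,  0.14]))
```

View pics/s1.png

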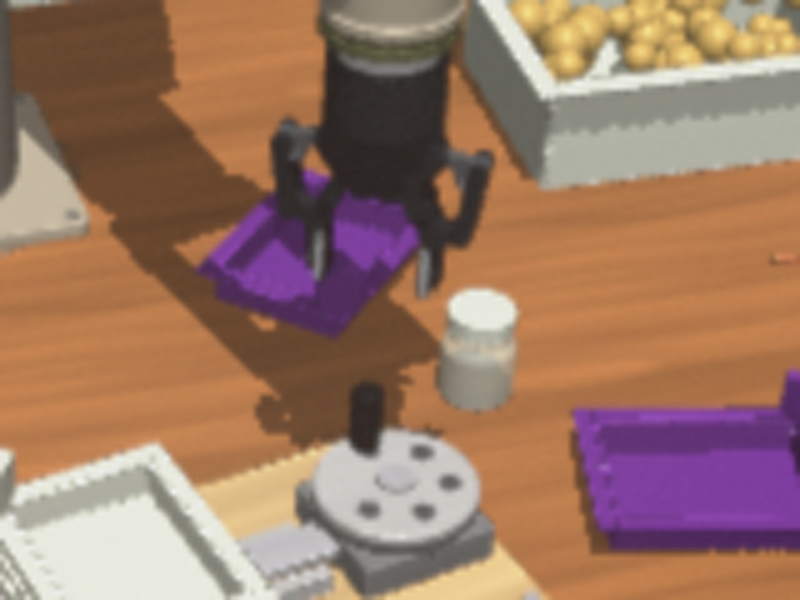

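View pics/t1.png

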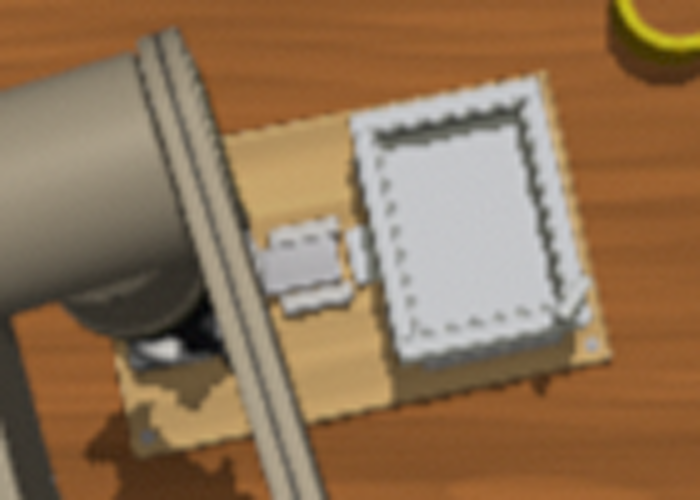

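The fingers are above the knob. In the scene crop the knob top is at (367,385). I'll descend and pinch.

```bash
python3 -m creep '0 -0.1 3 0 0 0 6; -0.1 -0.1 7 0 0 0 6; -0.1 -0.1 10 0 0 0 6; -0.1 -0.1 11.7 0 0 0 6;  -0.1 -0.1 11.7 0 0 0 6; -0.1 -0.1 11.7 0 0 0 6' 30
python3 - <<'E'
from h import *
import cv2
st()
a=imaging.snapshot("scene")[110:220,230:370,::-1]
cv2.imwrite("pics/s2.png",cv2.resize(a,None,fx=5,fy=5,interpolation=cv2.INTER_CUBIC))
E
```

```text
time: 2.3
tool_pos: [498.0, 200.1, 74.5]
tcp_rot: [-179.9, 0.0, 146.2]
ft_force: [-0.1, -0.9, 0.6]
finger_gap: 59.6
t 2.30 tcp [498.  200.1  74.5] rpy [-1.7993e+02  3.0000e-02  1.4616e+02] F [-0.1 -0.9  0.6] M [ 0.    0.03 -0.07] gap 59.6 q [ 1.650e+01  5.500e+00  1.044e+02 -1.000e-01  7.010e+01 -3.970e+01]
```

View pics/s2.png

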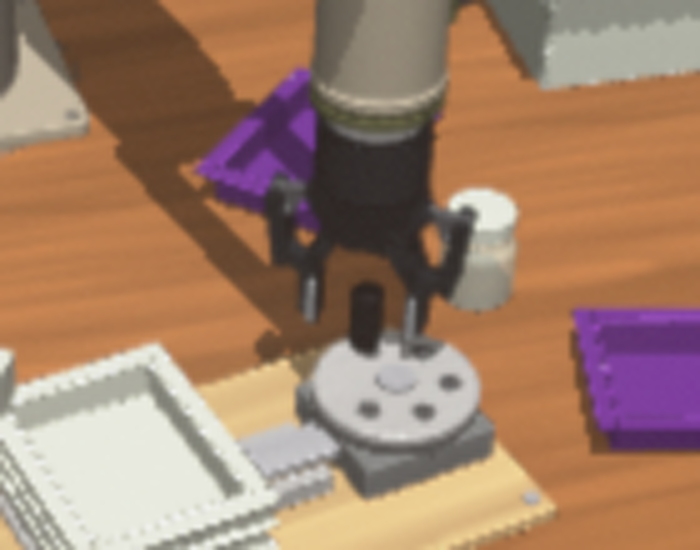

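The knob at (367,318) sits midway between the fingers at (310,300) and (412,322). Closing.

```bash
python3 -m creep '0 0 0 0 0 0 3; 0 0 0 0 0 0 1.5; 0 0 0 0 0 0 1.5; 0 0 0 0 0 0 1.5; 0 0 0 0 0 0 1.5;0 0 0 0 0 0 1.5' 30
python3 - <<'E'
from h import *
import cv2
st()
a=imaging.snapshot("scene")[110:220,230:370,::-1]
cv2.imwrite("pics/s3.png",cv2.resize(a,None,fx=5,fy=5,interpolation=cv2.INTER_CUBIC))
s=r.sense()["tool_pos"]
R=Ro.from_euler('xyz',r.sense()["tcp_rot"],degrees=True)
c=np.array([539.,207.8])
g=np.array(s[:2]); print("r",np.linalg.norm(g-c), np.degrees(np.arctan2(*(g-c)[::-1])))
for ax in ([539,207.8],):
  k0=np.array([497.8,199.8])
  for d in range(10,371,10):
    a=np.radians(-d); M=np.array([[np.cos(a),-np.sin(a)],[np.sin(a),np.cos(a)]])
    D=M@(k0-c)+c-k0; v=R.inv().apply([*D,0])/10; print(d,v.round(2)[:2],end=' ; ')
E
```

```text
time: 2.95
tool_pos: [500.0, 200.6, 77.0]
tcp_rot: [179.9, 0.2, 146.1]
ft_force: [0.1, 1.1, 6.8]
finger_gap: 21.0
t 2.95 tcp [500.  200.6  77. ] rpy [179.86   0.2  146.14] F [0.1 1.1 6.8] M [0.07 0.06 0.01] gap 21.0 q [ 1.640e+01  5.300e+00  1.043e+02 -1.000e-01  7.010e+01 -3.970e+01]
r 39.60959808142894 -169.53164879200614
10 [0.47 0.56] ; 20 [0.83 1.2 ] ; 30 [1.08 1.88] ; 40 [1.21 2.61] ; 50 [1.2  3.34] ; 60 [1.08 4.06] ; 70 [0.82 4.74] ; 80 [0.46 5.38] ; 90 [-0.02  5.94] ; 100 [-0.58  6.4 ] ; 110 [-1.21  6.77] ; 120 [-1.9   7.02] ; 130 [-2.62  7.14] ; 140 [-3.35  7.14] ; 150 [-4.07  7.01] ; 160 [-4.76  6.76] ; 170 [-5.39  6.39] ; 180 [-5.95  5.92] ; 190 [-6.42  5.36] ; 200 [-6.78  4.72] ; 210 [-7.03  4.03] ; 220 [-7.16  3.31] ; 230 [-7.16  2.58] ; 240 [-7.03  1.86] ; 250 [-6.77  1.18] ; 260 [-6.41  0.54] ; 270 [-5.94 -0.02] ; 280 [-5.37 -0.48] ; 290 [-4.74 -0.85] ; 300 [-4.05 -1.1 ] ; 310 [-3.33 -1.22] ; 320 [-2.6  -1.22] ; 330 [-1.88 -1.09] ; 340 [-1.19 -0.84] ; 350 [-0.56 -0.47] ; 360 [0. 0.] ; 370 [0.47 0.56] ;
```

View pics/s3.png

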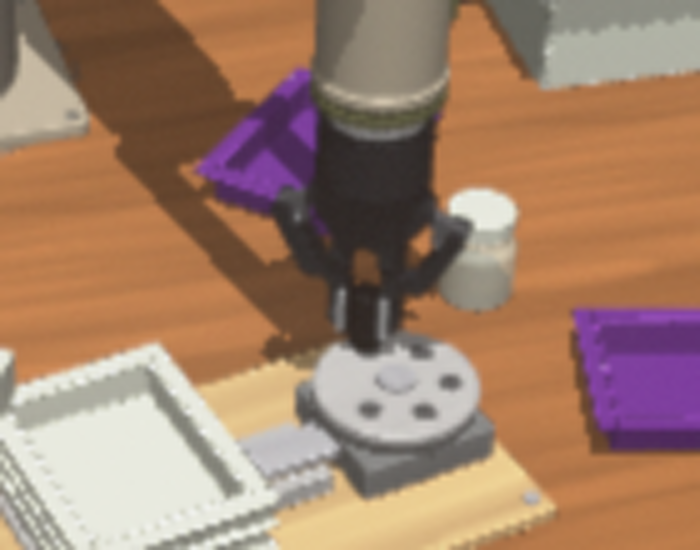

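```bash
python3 -m creep '0.47 0.56 0 0 0 0 1.5; 0.83 1.2 0 0 0 0 1.5; 1.08 1.88 0 0 0 0 1.5; 1.21 2.61 0 0 0 0 1.5; 1.2 3.34 0 0 0 0 1.5; 1.08 4.06 0 0 0 0 1.5; 0.82 4.74 0 0 0 0 1.5; 0.46 5.38 0 0 0 0 1.5; -0.02 5.94 0 0 0 0 1.5; -0.02 5.94 0 0 0 0 1.5; -0.02 5.94 0 0 0 0 1.5' 30
python3 - <<'E'
from h import *
import cv2
st()
a=imaging.snapshot("scene")[110:220,230:370,::-1]
cv2.imwrite("pics/s4.png",cv2.resize(a,None,fx=5,fy=5,interpolation=cv2.INTER_CUBIC))
E
```

```text
time: 4.1
tool_pos: [533.8, 250.2, 77.1]
tcp_rot: [179.8, 0.2, 146.1]
ft_force: [0.2, 2.8, 0.8]
finger_gap: 20.9
t 4.10 tcp [533.8 250.2  77.1] rpy [179.79   0.2  146.13] F [0.2 2.8 0.8] M [ 0.47 -0.09 -0.02] gap 20.9 q [ 20.2  12.7  96.   -0.   71.  -36. ]
```

View pics/s4.png

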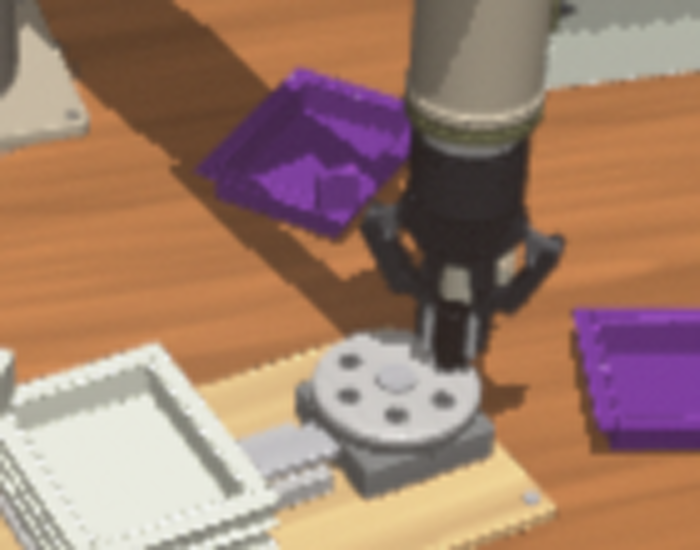

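The wheel has turned 90° with the knob pinched at (452,335) and low force. Continuing to 270°.

```bash
python3 -m creep '-0.56 0.46 0 0 0 0 1.5; -1.19 0.83 0 0 0 0 1.5; -1.88 1.08 0 0 0 0 1.5; -2.6 1.2 0 0 0 0 1.5; -3.33 1.2 0 0 0 0 1.5; -4.05 1.07 0 0 0 0 1.5; -4.74 0.82 0 0 0 0 1.5; -5.37 0.45 0 0 0 0 1.5; -5.93 -0.02 0 0 0 0 1.5; -6.4 -0.58 0 0 0 0 1.5; -6.76 -1.22 0 0 0 0 1.5; -7.01 -1.91 0 0 0 0 1.5; -7.14 -2.63 0 0 0 0 1.5; -7.14 -3.36 0 0 0 0 1.5; -7.01 -4.08 0 0 0 0 1.5; -6.75 -4.76 0 0 0 0 1.5; -6.39 -5.4 0 0 0 0 1.5; -5.92 -5.96 0 0 0 0 1.5; -5.92 -5.96 0 0 0 0 1.5' 30
python3 - <<'E'
from h import *
st()
R=Ro.from_euler('xyz',r.sense()["tcp_rot"],degrees=True)
p=r.sense()["tool_pos"][:2]
pts=np.array([[500,200.6],[533.8,250.2],p]); A=np.c_[2*pts,np.ones(3)]; x=np.linalg.solve(A,(pts**2).sum(1)); print(x[:2],np.linalg.norm(pts-x[:2],axis=1))
# remaining rows from actual pose around fitted centre
c=x[:2]; v=p-c; a0=np.degrees(np.arctan2(v[1],v[0])); start=np.degrees(np.arctan2(200.6-c[1],500-c[0])); print("turned",(start-a0)%360)
for d in list(range(10,100,10))+[92,93,94,95]:
    a=np.radians(-d); M=np.array([[np.cos(a),-np.sin(a)],[np.sin(a),np.cos(a)]]); print(d,(R.inv().apply([*(M@v-v),0])/10).round(2)[:2],end=';')
E
```

```text
time: 6.05
tool_pos: [548.7, 167.5, 77.1]
tcp_rot: [179.8, 0.2, 146.1]
ft_force: [-2.2, 4.1, -1.9]
finger_gap: 21.1
t 6.05 tcp [548.7 167.5  77.1] rpy [179.81   0.19 146.14] F [-2.2  4.1 -1.9] M [ 0.63  0.42 -0.04] gap 21.1 q [ 11.9  10.4  98.7   0.   70.6 -44.3]
[541.1781857 208.8555912] [41.99759235 41.99759235 41.99759235]
turned 271.07720910072345
10 [ 0.57 -0.46];20 [ 1.21 -0.82];30 [ 1.9  -1.06];40 [ 2.62 -1.17];50 [ 3.35 -1.16];60 [ 4.07 -1.02];70 [ 4.76 -0.76];80 [ 5.39 -0.39];90 [5.94 0.09];92 [6.04 0.2 ];93 [6.09 0.25];94 [6.14 0.31];95 [6.18 0.37];
```

```bash
python3 -m creep '0.57 -0.46 0 0 0 0 1.5; 1.21 -0.82 0 0 0 0 1.5; 1.9 -1.06 0 0 0 0 1.5; 2.62 -1.17 0 0 0 0 1.5; 3.35 -1.16 0 0 0 0 1.5; 4.07 -1.02 0 0 0 0 1.5; 4.76 -0.76 0 0 0 0 1.5; 5.39 -0.39 0 0 0 0 1.5; 5.94 0.09 0 0 0 0 1.5; 6.09 0.25 0 0 0 0 1.5; 6.11 0.28 0 0 0 0 1.5; 6.11 0.28 0 0 0 0 1.5' 30
python3 - <<'E'
from h import *
import cv2
st()
c=np.array([541.18,208.86]);v=r.sense()["tool_pos"][:2]-c
print(np.linalg.norm(v), (np.degrees(np.arctan2(200.6-c[1],500-c[0]))-np.degrees(np.arctan2(v[1],v[0]))))
a=imaging.snapshot("scene")[110:220,230:370,::-1]
cv2.imwrite("pics/s5.png",cv2.resize(a,None,fx=5,fy=5,interpolation=cv2.INTER_CUBIC))
E
```

```text
time: 7.25
tool_pos: [499.4, 204.3, 77.1]
tcp_rot: [179.8, 0.2, 146.2]
ft_force: [1.1, 1.5, -0.3]
finger_gap: 20.8
t 7.25 tcp [499.4 204.3  77.1] rpy [1.7979e+02 1.6000e-01 1.4615e+02] F [ 1.1  1.5 -0.3] M [ 0.23 -0.09 -0.  ] gap 20.8 q [ 16.8   5.4 104.2   0.   70.1 -39.4]
41.992227736072465 5.094455241482024
```

View pics/s5.png

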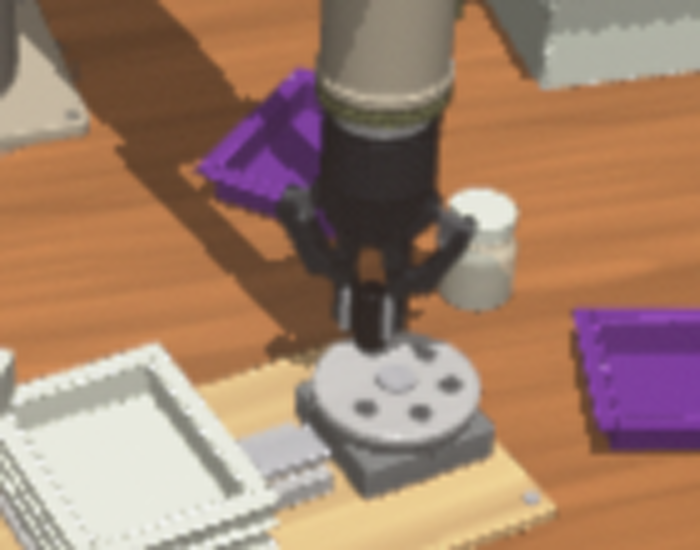

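About 365° turned (6.37 rad), and the tongue (290,450) has moved out towards the stack. I'll release and rise.

```bash
python3 -m creep '0 0 0 0 0 0 5; 0 0 0 0 0 0 5; 0 0 0 0 0 0 5; 0 0 -3 0 0 0 5; 0 0 -7 0 0 0 5; 0 0 -11 0 0 0 5; 0 0 -11 0 0 0 5'
python3 - <<'E'
from h import *
st(); print(rel((517,-53,188),(180,0,146)))
E
```

```text
time: 8.0
tool_pos: [502.5, 205.0, 194.3]
tcp_rot: [179.3, 0.6, 146.1]
ft_force: [1.3, 0.6, 0.1]
finger_gap: 49.9
t 8.00 tcp [502.5 205.  194.3] rpy [179.31   0.55 146.14] F [1.3 0.6 0.1] M [0.01 0.01 0.02] gap 49.9 q [ 16.8  -1.1  98.1   0.   82.2 -39.4]
(array([-15.57, -20.63,   0.53]), array([0.69, 0.55, 0.14]))
```

```bash
python3 -m creep '-3 -4 0 0 0 0 5; -6 -8 0 0 0 0 5; -9 -12 0 0 0 0 5; -12 -16 0 .7 .5 0 5; -15.6 -20.6 0 .7 .5 0 5; -15.6 -20.6 0 .7 .5 0 5; -15.6 -20.6 0.5 .7 .5 0 5; -15.6 -20.6 0.5 .7 .5 0 5'
python3 - <<'E'
from h import *
import cv2
st()
a=imaging.snapshot("scene"); b=imaging.snapshot("top")
cv2.imwrite("pics/s6f.png",a[:,:,::-1]);cv2.imwrite("pics/t6f.png",b[:,:,::-1])
cv2.imwrite("pics/s6.png",cv2.resize(a[115:250,210:345,::-1],None,fx=5,fy=5,interpolation=cv2.INTER_CUBIC));cv2.imwrite("pics/t6.png",cv2.resize(b[135:230,185:315,::-1],None,fx=6,fy=6,interpolation=cv2.INTER_CUBIC))
E
```

```text
time: 8.8
tool_pos: [516.8, -52.0, 187.1]
tcp_rot: [-180.0, -0.1, 146.1]
ft_force: [-0.5, -0.9, -0.6]
finger_gap: 50.1
t 8.80 tcp [516.8 -52.  187.1] rpy [-1.7999e+02 -6.0000e-02  1.4612e+02] F [-0.5 -0.9 -0.6] M [-0.01 -0.01 -0.02] gap 50.1 q [-11.4  -3.6 101.2   0.   82.4 -67.5]
```

View pics/s6.png

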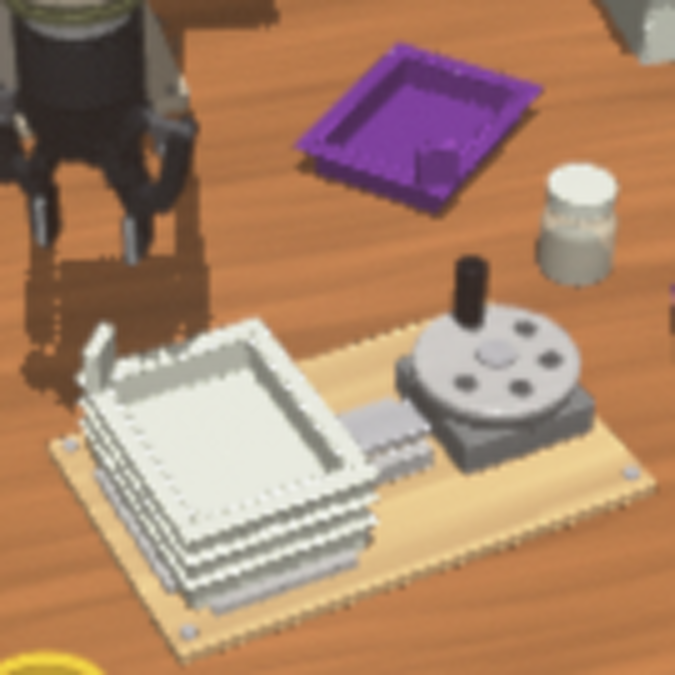

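View pics/t6.png

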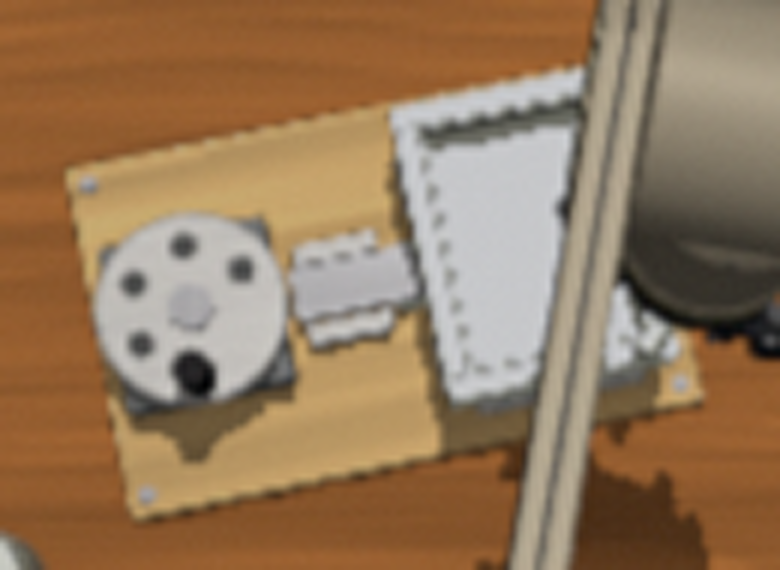

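The tongue, at (400,270) in the top crop, now covers the lug, and the knob is slightly past its start. Next I'll check the tab position.

```bash
python3 - <<'E'
from h import *
import cv2
a=cv2.imread("pics/scene0.png")[175:200,220:245]; cv2.imwrite("pics/tabs.png",cv2.resize(a,None,fx=22,fy=22,interpolation=cv2.INTER_CUBIC))
a=cv2.imread("pics/top0.png")[180:205,280:305]; cv2.imwrite("pics/tabt.png",cv2.resize(a,None,fx=22,fy=22,interpolation=cv2.INTER_CUBIC))
for T in ((515.6,-54.4),(517.5,-53)):
  for z in (116,82): print(T,z,((proj("top",[*T,z])-[280,180]+.5)*22).round(),((proj("scene",[*T,z])-[220,175]+.5)*22).round())
E
```

```text
(515.6, -54.4) 116 [[333. 196.]] [[209. 169.]]
(515.6, -54.4) 82 [[313. 232.]] [[221. 348.]]
(517.5, -53) 116 [[324. 184.]] [[222. 176.]]
(517.5, -53) 82 [[304. 219.]] [[233. 354.]]
```

View pics/tabs.png

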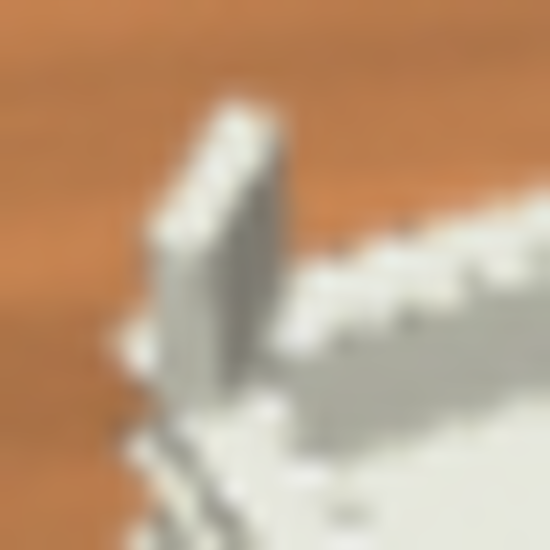

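View pics/tabt.png

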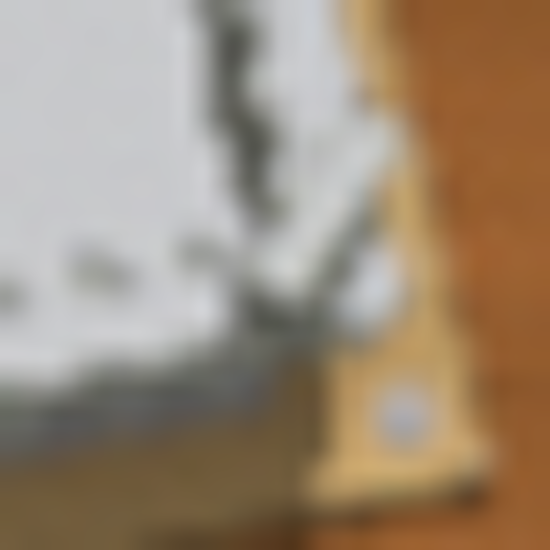

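The tab top is at about (215,172) in the scene crop and (325,205) in the top crop. That agrees with a tab at (516.5,-53), so I'll descend onto it.

```bash
python3 -m creep '0 0 3 0 0 0 5; -0.05 -0.07 6 0 0 0 5; -0.05 -0.07 8 0 0 0 5; -0.05 -0.07 9.5 0 0 0 5; -0.05 -0.07 10 0 0 0 5; -0.05 -0.07 10 0 0 0 5'
python3 - <<'E'
from h import *
import cv2
st()
a=imaging.snapshot("scene")[140:250,200:310,::-1]
cv2.imwrite("pics/s7.png",cv2.resize(a,None,fx=5.4,fy=5.4,interpolation=cv2.INTER_CUBIC))
E
```

```text
time: 9.5
tool_pos: [516.9, -51.5, 87.5]
tcp_rot: [-180.0, -0.1, 146.3]
ft_force: [0.4, -0.1, 0.2]
finger_gap: 50.0
t 9.50 tcp [516.9 -51.5  87.5] rpy [-1.7998e+02 -6.0000e-02  1.4630e+02] F [ 0.4 -0.1  0.2] M [ 0.04  0.02 -0.02] gap 50.0 q [-11.3   1.9 106.7  -0.   71.5 -67.6]
```

View pics/s7.png

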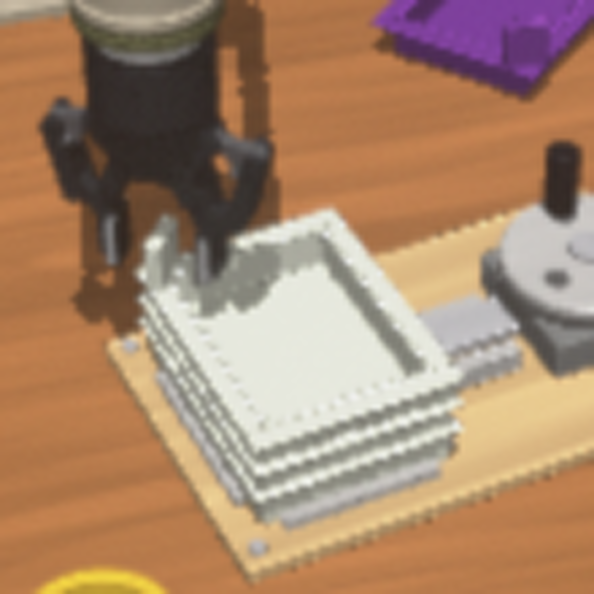

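The tab (160,245) stands between the fingers (115,240) and (208,262). Closing.

```bash
python3 -m creep '0 0 0 0 0 0 3; 0 0 0 0 0 0 0.5; 0 0 0 0 0 0 0.5; 0 0 0 0 0 0 0.5; 0 0 0 0 0 0 0.5;0 0 0 0 0 0 0.5; 0 0 0 0 0 0 0.5' 60
python3 - <<'E'
from h import *
import cv2
s=st()
a=imaging.snapshot("scene")[140:250,200:310,::-1]
cv2.imwrite("pics/s8.png",cv2.resize(a,None,fx=5.4,fy=5.4,interpolation=cv2.INTER_CUBIC))
R=Ro.from_euler('xyz',s["tcp_rot"],degrees=True); p=s["tool_pos"]
J=Ro.from_euler('z',11,degrees=True)
far=J.apply([146,106,-53])+p+[0,0,19]   # pivot: far corner
d=J.apply([73,53,0]); d/=np.linalg.norm(d); w=np.cross([0,0,1],d)
for t in range(1,15):
    Q=Ro.from_rotvec(w*t,degrees=True); P=far+Q.apply(p-far)
    print(t,(R.inv().apply(P-p)/10).round(2),(R.inv()*Q*R).as_rotvec(degrees=True).round(2))
E
```

```text
time: 10.25
tool_pos: [518.4, -52.4, 89.7]
tcp_rot: [180.0, 0.1, 146.3]
ft_force: [-0.7, -1.1, 5.3]
finger_gap: 8.9
t 10.25 tcp [518.4 -52.4  89.7] rpy [1.7997e+02 1.5000e-01 1.4626e+02] F [-0.7 -1.1  5.3] M [-0.3   0.22 -0.11] gap 8.9 q [-11.4   1.8 106.5  -0.   71.5 -67.6]
1 [-0.01  0.06 -0.31] [ 0.99  0.16 -0.  ]
2 [-0.02  0.13 -0.63] [ 1.97  0.32 -0.  ]
3 [-0.04  0.2  -0.94] [ 2.96  0.48 -0.01]
4 [-0.05  0.28 -1.25] [ 3.95  0.64 -0.01]
5 [-0.06  0.36 -1.56] [ 4.93  0.81 -0.01]
6 [-0.08  0.45 -1.87] [ 5.92  0.97 -0.01]
7 [-0.09  0.54 -2.17] [ 6.91  1.13 -0.02]
8 [-0.11  0.64 -2.48] [ 7.9   1.29 -0.02]
9 [-0.13  0.75 -2.78] [ 8.88  1.45 -0.02]
10 [-0.15  0.85 -3.08] [ 9.87  1.61 -0.02]
11 [-0.17  0.97 -3.38] [10.86  1.77 -0.03]
12 [-0.19  1.09 -3.68] [11.84  1.93 -0.03]
13 [-0.21  1.21 -3.97] [12.83  2.1  -0.03]
14 [-0.23  1.34 -4.26] [13.82  2.26 -0.03]
```

View pics/s8.png

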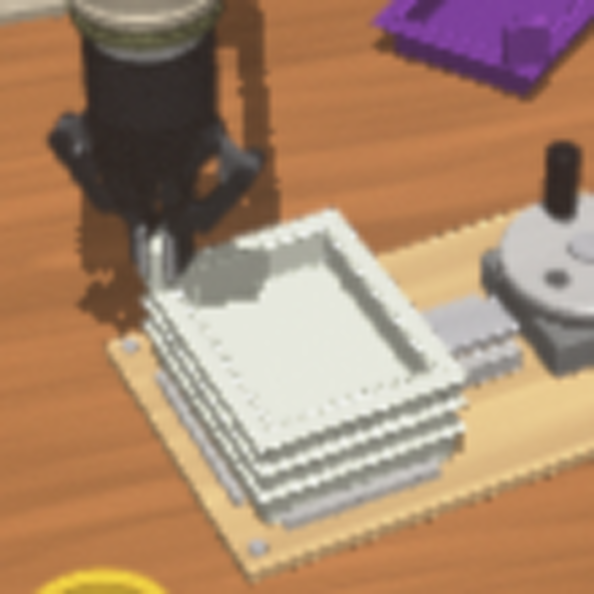

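The tab is gripped (gap 8.9 mm). I'll start the peel.

```bash
python3 -m creep '-0.01 0.06 -0.31 1 0.16 0 0.5; -0.02 0.13 -0.63 2 0.32 0 0.5; -0.04 0.2 -0.94 3 0.48 0 0.5; -0.05 0.28 -1.25 4 0.64 0 0.5; -0.06 0.36 -1.56 4.9 0.8 0 0.5; -0.06 0.36 -1.56 4.9 0.8 0 0.5; -0.06 0.36 -1.56 4.9 0.8 0 0.5'
python3 - <<'E'
from h import *
import cv2
s=st()
a=imaging.snapshot("scene")[140:250,200:310,::-1]
cv2.imwrite("pics/s9.png",cv2.resize(a,None,fx=5.4,fy=5.4,interpolation=cv2.INTER_CUBIC))
E
```

```text
time: 11.0
tool_pos: [520.6, -50.4, 105.6]
tcp_rot: [-175.0, -0.6, 146.2]
ft_force: [-3.1, -4.3, 1.3]
finger_gap: 9.0
t 11.00 tcp [520.6 -50.4 105.6] rpy [-175.03   -0.65  146.24] F [-3.1 -4.3  1.3] M [-0.82  0.73  0.03] gap 9.0 q [ -8.2   4.2 102.4  -4.3  76.2 -63.3]
```

View pics/s9.png

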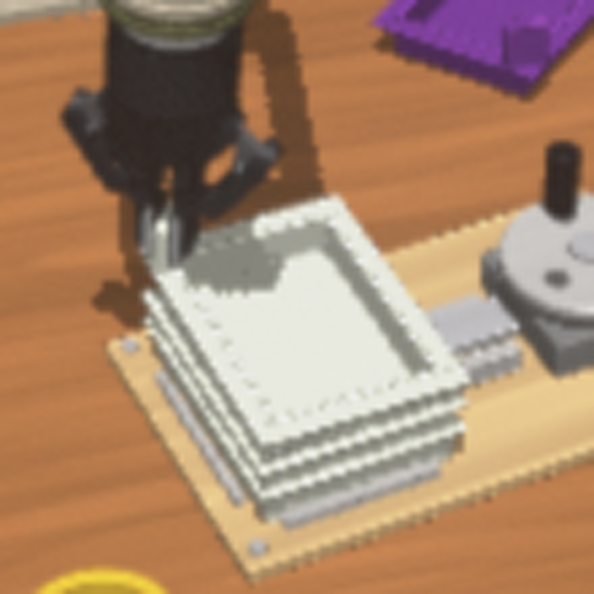

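The tab corner has lifted and the far corner (465,385) is still down, at low force. Continuing to about 12°.

```bash
python3 - <<'E'
from h import *
s=r.sense()
p0=np.array([518.4,-52.4,89.7]);R0=Ro.from_euler('xyz',[179.97,.15,146.26],degrees=True)
J=Ro.from_euler('z',11,degrees=True)
far=J.apply([146,106,-53])+p0+[0,0,19]; d=J.apply([73,53,0]); d/=np.linalg.norm(d); w=np.cross([0,0,1],d)
R=Ro.from_euler('xyz',s["tcp_rot"],degrees=True); p=s["tool_pos"]
for t in range(5,14):
    Q=Ro.from_rotvec(w*t,degrees=True); P=far+Q.apply(p0-far)
    print(t,P.round(1),(R.inv().apply(P-p)/10).round(2),(R.inv()*Q*R0).as_rotvec(degrees=True).round(2))
E
```

```text
5 [520.9 -49.7 105.3] [0.01 0.1  0.01] [-0.07 -0.   -0.02]
6 [521.5 -49.1 108.4] [-0.    0.16 -0.3 ] [ 0.92  0.16 -0.02]
7 [522.1 -48.4 111.4] [-0.01  0.23 -0.62] [ 1.9   0.32 -0.03]
8 [522.8 -47.7 114.5] [-0.03  0.3  -0.93] [ 2.89  0.48 -0.03]
9 [523.5 -46.9 117.5] [-0.04  0.37 -1.24] [ 3.88  0.64 -0.03]
10 [524.3 -46.1 120.5] [-0.05  0.46 -1.55] [ 4.86  0.8  -0.03]
11 [525.1 -45.2 123.5] [-0.07  0.55 -1.86] [ 5.85  0.96 -0.04]
12 [525.9 -44.3 126.5] [-0.08  0.64 -2.16] [ 6.84  1.13 -0.04]
13 [526.8 -43.4 129.4] [-0.1   0.74 -2.47] [ 7.82  1.29 -0.04]
```

```bash
python3 -m creep '0 0.13 -0.3 0.9 0.16 0 0.5; -0.01 0.19 -0.62 1.9 0.32 0 0.5; -0.03 0.26 -0.93 2.9 0.48 0 0.5; -0.04 0.33 -1.24 3.9 0.64 0 0.5; -0.05 0.41 -1.55 4.9 0.8 0 0.5; -0.07 0.5 -1.86 5.9 0.96 0 0.5; -0.07 0.5 -1.86 5.9 0.96 0 0.5; -0.07 0.5 -1.86 5.9 0.96 0 0.5'
python3 - <<'E'
from h import *
import cv2
s=st()
a=imaging.snapshot("scene")[140:250,200:310,::-1]
cv2.imwrite("pics/s10.png",cv2.resize(a,None,fx=5.4,fy=5.4,interpolation=cv2.INTER_CUBIC))
E
```

```text
time: 11.85
tool_pos: [524.5, -45.8, 123.5]
tcp_rot: [-169.0, -1.6, 146.1]
ft_force: [-4.6, -3.8, 0.1]
finger_gap: 9.1
t 11.85 tcp [524.5 -45.8 123.5] rpy [-169.05   -1.65  146.08] F [-4.6 -3.8  0.1] M [-0.48  0.84 -0.1 ] gap 9.1 q [ -4.5   7.9  97.1  -8.8  82.  -59. ]
```

View pics/s10.png

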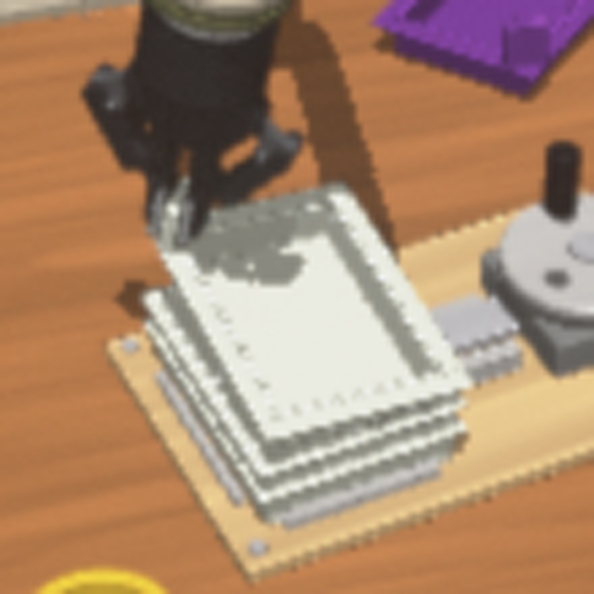

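Tab corner is about 33 mm up, with the far corner (465,385) still seated. Now I'll lift it out with the tilt kept.

```bash
python3 - <<'E'
from h import *
s=r.sense();p=s["tool_pos"]; print(rel(p+[-1.5,-1.5,30],s["tcp_rot"]),rel(p+[-3,-3,100],s["tcp_rot"]))
print(rel(p+[-3,-3,120],(180,0,146.26)))
E
```

```text
(array([ 0.13, -0.77, -2.9 ]), array([0., 0., 0.])) (array([ 0.37, -2.31, -9.73]), array([0., 0., 0.]))
(array([  0.43,  -2.68, -11.7 ]), array([-10.94,  -1.66,  -0.03]))
```

```bash
python3 -m creep '0.05 -0.25 -0.7 0 0 0 0.5; 0.08 -0.5 -1.5 0 0 0 0.5; 0.13 -0.77 -2.9 0 0 0 0.5; 0.25 -1.5 -5.5 0 0 0 0.5; 0.37 -2.3 -8 0 0 0 0.5; 0.37 -2.3 -9.7 0 0 0 0.5; 0.4 -2.5 -10.7 -4 -0.6 0 0.5; 0.43 -2.7 -11.7 -8 -1.2 0 0.5; 0.43 -2.7 -11.7 -10.9 -1.7 0 0.5; 0.43 -2.7 -11.7 -10.9 -1.7 0 0.5; 0.43 -2.7 -11.7 -10.9 -1.7 0 0.5'
python3 - <<'E'
from h import *
import cv2
s=st()
a=imaging.snapshot("scene"); b=imaging.snapshot("top")
cv2.imwrite("pics/s11.png",cv2.resize(a[100:250,180:360,::-1],None,fx=4,fy=4,interpolation=cv2.INTER_CUBIC))
cv2.imwrite("pics/t11.png",cv2.resize(b[135:230,185:315,::-1],None,fx=5,fy=5,interpolation=cv2.INTER_CUBIC))
E
```

```text
time: 13.0
tool_pos: [521.3, -49.3, 244.6]
tcp_rot: [-179.9, 0.1, 146.2]
ft_force: [-0.8, 0.0, -1.1]
finger_gap: 9.0
t 13.00 tcp [521.3 -49.3 244.6] rpy [-1.7993e+02  1.0000e-01  1.4620e+02] F [-0.8  0.  -1.1] M [-0.06  0.09 -0.02] gap 9.0 q [-10.9  -4.8  96.3  -0.1  88.4 -67.1]
```

View pics/s11.png

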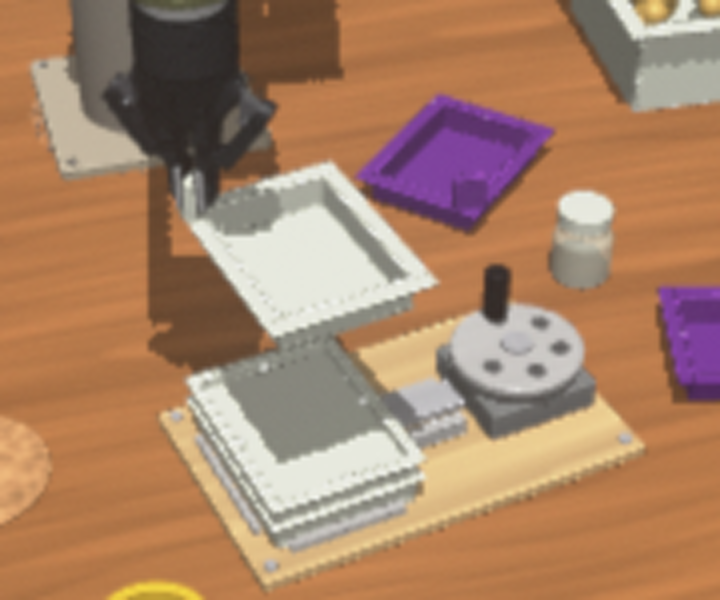

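View pics/t11.png

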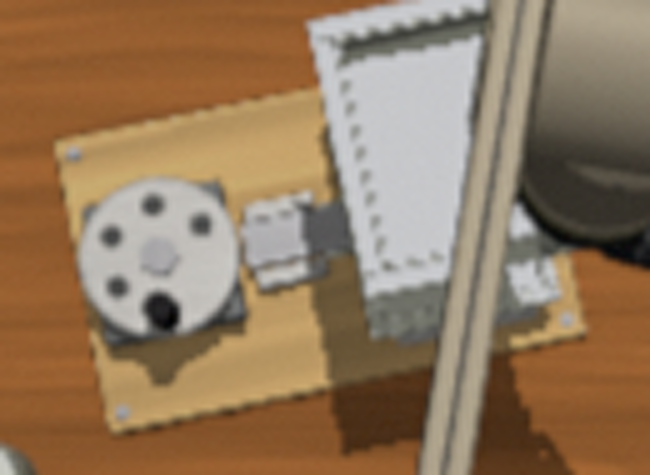

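The tray is out. The lower trays are still in the rails and the clamp tongue is home (top crop (275,240)). Carrying the tray to the mat.

```bash
python3 - <<'E'
from h import *
for P in [(445.5,-318,205)]: print(rel(P,(180,0,146.2)))
E
```

```text
(array([ -8.65, -26.6 ,   3.92]), array([-0.1 ,  0.02,  0.06]))
```

```bash
python3 -m creep '-0.5 -1.3 0 0 0 0 0.5; -1.3 -4 0 0 0 0 0.5; -2.2 -6.7 0.5 0 0 0 0.5; -3 -9.4 1 0 0 0 0.5; -3.9 -12 1.5 0 0 0 0.5; -4.8 -14.7 2 0 0 0 0.5; -5.6 -17.4 2.5 0 0 0 0.5; -6.5 -20 3 0 0 0 0.5; -7.4 -22.7 3.5 0 0 0 0.5; -8.2 -25 3.9 0 0 0 0.5; -8.6 -26.2 3.9 0 0 0 0.5; -8.65 -26.6 3.9 0 0 0 0.5; -8.65 -26.6 3.9 0 0 0 0.5; -8.65 -26.6 3.9 0 0 0 0.5'
python3 - <<'E'
from h import *
import cv2
s=st()
a=imaging.snapshot("scene"); b=imaging.snapshot("top")
cv2.imwrite("pics/s12f.png",a[:,:,::-1]);cv2.imwrite("pics/t12f.png",b[:,:,::-1])
cv2.imwrite("pics/s12.png",cv2.resize(a[130:250,120:260,::-1],None,fx=5.5,fy=5.5,interpolation=cv2.INTER_CUBIC))
cv2.imwrite("pics/t12.png",cv2.resize(b[120:230,280:420,::-1],None,fx=5.4,fy=5.4,interpolation=cv2.INTER_CUBIC))
E
```

```text
time: 14.5
tool_pos: [445.9, -317.3, 205.4]
tcp_rot: [-179.9, 0.0, 146.3]
ft_force: [0.5, -0.4, -0.8]
finger_gap: 9.0
t 14.50 tcp [ 445.9 -317.3  205.4] rpy [-1.7992e+02  3.0000e-02  1.4631e+02] F [ 0.5 -0.4 -0.8] M [-0.06  0.04 -0.02] gap 9.0 q [-40.7   0.   95.7  -0.1  84.2 -97. ]
```

View pics/s12.png

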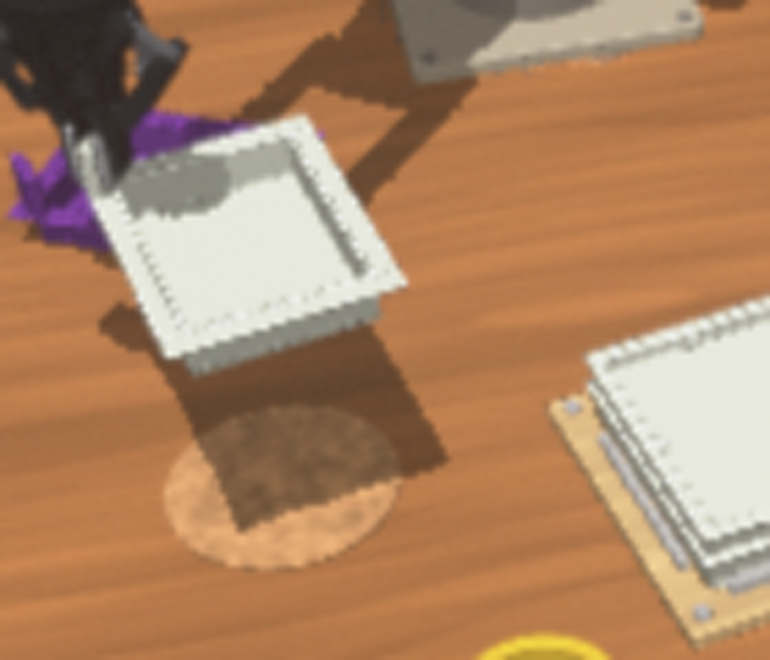

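View pics/t12.png

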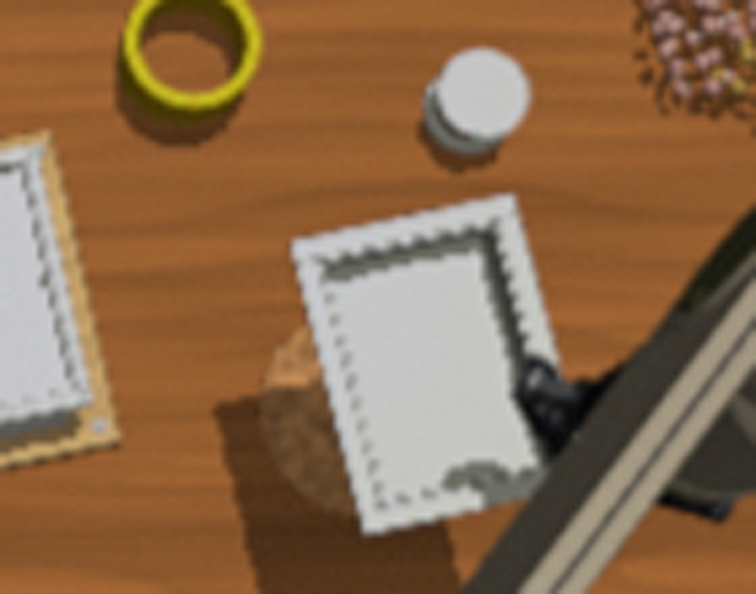

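View pics/s12f.png

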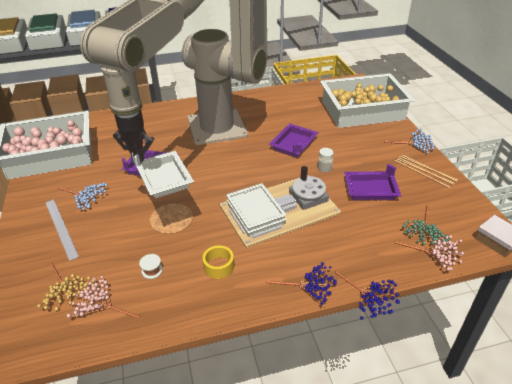

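View pics/t12f.png

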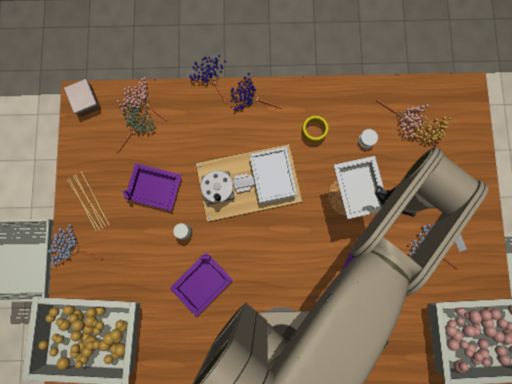

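```bash
python3 - <<'E'
from h import *
from scipy.optimize import least_squares
X=np.array([(-86,66,30),(86,66,30),(86,-66,30)],float)
us=(np.array([(303,117),(405,285),(170,357)])+.5)/5.5-.5+[120,130]
ut=(np.array([(368,533),(293,243),(515,197)])+.5)/5.4-.5+[280,120]
w=lambda p:Ro.from_euler('zyx',p[3:],degrees=True).apply(X)+p[:3]
f=lambda p:np.r_[(proj("scene",w(p))-us).ravel(),(proj("top",w(p))-ut).ravel()]
o=least_squares(f,[507,-252,170,11,0,0],x_scale=[10,10,10,1,1,1]);print(o.x.round(1),f(o.x).round(2))
g=lambda p:f(np.r_[p,0,0]); q=least_squares(g,[507,-252,170,11]);print(q.x.round(1),g(q.x).round(2))
s=r.sense(); T=s["tool_pos"]; print("kin",T+Ro.from_euler('z',11,degrees=True).apply([73,53,-53])+[0,0,19])
c=lambda m:np.r_[proj("top",[*m,4])[0]-[347.4,195.7],proj("scene",[*m,4])[0]-[170.9,218.1]]
m=least_squares(c,[505,-253]);print("mat",m.x,c(m.x))
print("jig check, tray before vs kin: stack centre by vision 577.2,11.5; kin", np.array([518.4,-52.4])+Ro.from_euler('z',11,degrees=True).apply([73,53,0])[:2])
E
```

```text
[ 5.041e+02 -2.519e+02  1.634e+02  1.140e+01 -0.000e+00 -2.000e-01] [-0.12 -0.11  0.14 -0.13 -1.03  0.22 -0.32  0.37 -0.38  0.09 -0.41 -0.5 ]
[ 504.1 -251.8  163.3   11.4] [-0.12 -0.15  0.13 -0.18 -1.02  0.29 -0.32  0.36 -0.37  0.07 -0.43 -0.47]
kin [ 507.51844345 -251.22737662  171.43886552]
mat [ 505.41411924 -252.9572677 ] [ 0.00296615 -0.66004705 -0.14705279 -0.86526739]
jig check, tray before vs kin: stack centre by vision 577.2,11.5; kin [579.94590764  13.55529739]
```

By the image fit, the tray is 1.7 mm from the mat centre, level within 0.2°, with its underside about 163–171 mm up. I'll hold still, re-check and hand in.

```bash
python3 -m creep '0 0 0 0 0 0 0.5; 0 0 0 0 0 0 0.5; 0 0 0 0 0 0 0.5; 0 0 0 0 0 0 0.5; 0 0 0 0 0 0 0.5'
python3 - <<'E'
from h import *
import cv2
s=st(); print(s["qd"].round(2))
b=imaging.snapshot("top")
cv2.imwrite("pics/t13.png",cv2.resize(b[110:240,170:400,::-1],None,fx=3.4,fy=3.4,interpolation=cv2.INTER_CUBIC))
E
```

```text
time: 15.1
tool_pos: [446.0, -317.2, 205.5]
tcp_rot: [-179.9, 0.0, 146.3]
ft_force: [-0.2, 0.8, -0.8]
finger_gap: 8.8
t 15.10 tcp [ 446.  -317.2  205.5] rpy [-1.7991e+02  5.0000e-02  1.4633e+02] F [-0.2  0.8 -0.8] M [-0.08  0.08 -0.01] gap 8.8 q [-40.7   0.   95.7  -0.1  84.2 -97.1]
[-0.03 -0.05 -0.04  0.07 -0.09  0.  ]
```

View pics/t13.png

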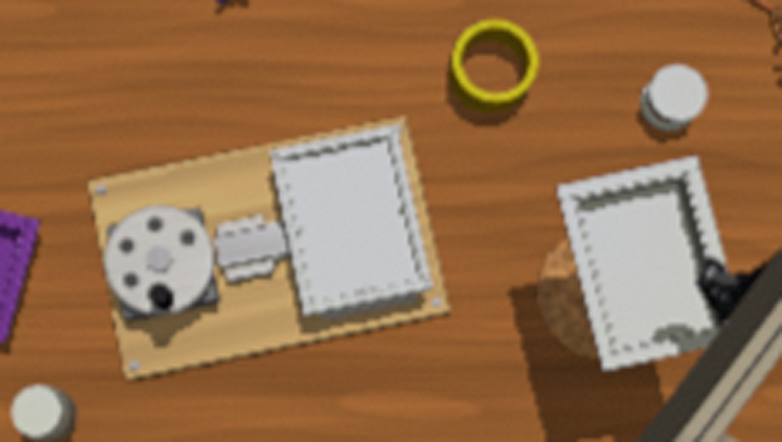

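The tongue (255,245) is home against the lower trays, which are in place at (350,220). The bystanders haven't moved, and the tray is held still over the mat.

```bash
python3 -c "
from bench import r
print(r.hand_in())"
```

```text
the job is handed in; nothing more can be done
None
```

The job is done and handed in at about 15 s of robot time; no verdict is reported.

- **Crank:** I turned it clockwise about 365° (6.37 rad). Pictures show the tongue over the lug.
- **Peel:** I gripped the tray by its tab and tilted it about 11°. That raised the tab corner about 33 mm with the far corner still down, and then I lifted the tray out. In the pictures the lower trays, clamp and bystanders stayed where they were.
- **Final hold:** The image fit puts the tray centre about 2 mm from the mat centre, level within about 0.2°. The arm was still.

**Disagreements:**
- **Height:** The underside came out at 163 mm from the images and 171 mm from the arm's own pose; both are within 10–25 cm.
- **Position:** The two cameras disagreed by about 7 mm in x on the mat, and the arm's pose differed from the image fit by 2 to 4 mm. I used averages.

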